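# Wedge a gel tray tight in its casting base

## Task

Get the gel tray ready for pouring: set the blue wedge loosely into the lane between the open end of the tray and the slanted wall of the casting base, thin end first, and let go of it. Then, with the fingers shut, tap it in from behind with gentle taps until it stops moving forward and the tray is held tight between wedge and red seal. Do not force it (the tray cracks), keep the tray flat in its base, and leave the comb and the small oil bottle alone.

Things in the scene. Friction and masses are not known exactly. Their poses are not given: they have to be found in the camera images.
- caster: Casting base, fixed: pale grey plate 8 mm thick, 122 x 190 mm, with a 78 mm long apron before the wedge lane, out to x = -130 mm (y 43 to 95). Origin on its underside below the middle of the tray bay; x = direction in which the wedge is driven (away from the robot), y = across (to the left), from fence (-y side) to wedge lane (+y side), z up
- lane (a point): Point of the lane floor at the foot of the dark grey slanted wall, level with the bay's middle; axes as the base's. The wall's inner face runs straight through this point, from x = -48, y = +5.8 to x = +62, y = -7.4 mm, 28 mm high; the tray's open end is the lane's other side, so that it narrows by 12 mm per 100 mm. The floor is level with the apron
- bay (a point): Middle of the floor of the tray bay; axes as the base's. The fence (two black thumb screws) holds a red seal with 1.5 mm of springy give (about 4 N), then a hard stop. The fence was set by hand, up to 2 mm nearer or farther, so the wedge comes tight with its tip anywhere from x = 36 to 72 mm: only feel tells. Taps of 15 to 18 N do it
- tray_mid (a point): Clear gel tray with orange rims, loose in the bay, 70 (x) x 100 (y) x 26 mm, about 130 g; the point is its middle, 12.5 mm above its underside; axes as the base's. Channel with a 4 mm floor and two 4 mm side walls along y, both ends (y = -50, +50) open. It starts 3.6 to 4.6 mm off the bay's middle towards the lane and can be pushed back; it cracks at 32 N of squeeze
- tray: The same tray, at the centre of its underside
- wedge_grip (a point): Blue wedge, 128 x 18 x 30 mm, about 70 g, lying right way up. Point: middle of its tail, 15 mm above its underside; the tail is a parallel block 28 mm long (x), 18 mm wide (y), to grasp across y. x points to the thin tip, y away from the straight face. The tail's flat end, to tap on, is at x = -14 mm
- wedge: The same wedge at the middle of its underside, 50 mm ahead of the grip point; same axes. Straight face at y = -9 mm; slanted face from y = +9 at x = -36 to y = -3 at the tip, x = +64 mm: parallel to the slanted wall when the wedge's x is along the base's x. Last 8 mm of the straight face chamfered by 3 mm. Slick faces (friction about 0.3), yet once driven it stays
- wedge_tip (a point): Middle of the wedge's thin tip (6 mm wide; 64 mm ahead of the wedge's middle, 5 mm to -y), half-way up. When tight it lies past the tray's far wall
- comb: White gel comb, 94 x 22 x 10 mm, loose at the front of the bench, to be left alone. Origin under its back bar
- immersion_oil: Small amber bottle with black cap, 30 mm across, 72 mm high, loose at the front of the bench before the microscope (whose eyepieces reach up to 0.43 m), to be left alone. Origin under its centre

How it is judged:
On the way:
1. the wedge lies loosely in the lane, thin end first, its tip beyond the near side of the tray, let go of and not yet tight (x of wedge_tip in the frame of caster above -0.032 m and contact force between wedge and tray below 2.5 N and y of wedge_tip in the frame of caster between 0.046 and 0.068 m and z of wedge_tip in the frame of caster below 0.027 m and angle between wedge's own z axis and vertical below 0.08 rad and angle between the x axis of wedge and the x axis of caster, either way round below 0.12 rad and contact force between the fingers and wedge below 0.3 N and linear speed of wedge below 0.01 m/s), for 0.2 s.
At the end, for the whole second after the job is handed in: The wedge lies flat in the lane (within 0.12 rad of its direction), its tip at least 30 mm past the tray's middle line, and presses on the tray with more than 6 N by itself; the tray lies flat in its base; wedge released and at rest (x of wedge_tip in the frame of caster above 0.03 m and contact force between wedge and tray above 6 N and y of wedge_tip in the frame of caster between 0.046 and 0.068 m and z of wedge_tip in the frame of caster below 0.027 m and angle between wedge's own z axis and vertical below 0.08 rad and angle between the x axis of wedge and the x axis of caster, either way round below 0.12 rad and contact force between the fingers and wedge below 0.3 N and linear speed of wedge below 0.01 m/s and angle between tray's own z axis and vertical below 0.05 rad and z of tray_mid in the frame of caster below 0.0235 m); the robot touches nothing.
It fails at once if the tray is squeezed with more than 32 N (it cracks) (contact force between wedge and tray above 32 N).
It fails at once if the tray is lifted out or tipped (angle between tray's own z axis and vertical above 0.2 rad or z of tray_mid in the frame of caster above 0.035 m).
It fails at once if the comb or the oil bottle is moved by more than 2 cm or knocked over (distance of any of comb, immersion_oil from where it was at the start of the episode above 0.02 m or angle between immersion_oil's own z axis and vertical above 0.5 rad).
It also fails if it takes over 72 s, if anything falls off the work surface, if the arm or the gripper's body presses on something with over 40 N, if the wrist force passes 120 N, or if a joint passes its speed limit or range.

## Robot

A 7-joint arm with a two-finger parallel gripper is mounted at the origin on a cart in front of the work surface, level with it; the furniture and walls round the work are solid. World frame = base frame: x ahead of the robot, y to its left, z up, the work surface at z = 0. Lengths are in m, angles in rad, forces in N, time in s.
With the tool pointing down it reaches from about 0.4 to 0.875 m from the base axis. Payload 4.4 kg.
Tool frame: the origin (TCP) lies midway between the tips of the shut fingers; the grasp point (between the pads) lies 19 mm behind it; z points along the fingers, y is the direction in which the jaws open and shut (so a half turn about z gives the same grasp; the last joint's range is limited). The gripper opens to 85 mm and grips with 20 to 120 N. Pads are 22 mm wide; open, the fingers measure 114 mm over their backs; the gripper's body (76 mm by 85 mm) begins 54 mm behind the grasp point. The pads swing forward as they close: fully open they stand 13 mm farther back than shut.
Start: joints at [-1.316, 0.628, 0.038, 1.517, -0.027, 0.996, -0.02], TCP at [0.205, 0.617, 0.231] pointing down, gripper open.
Joint ranges: [-3.06, 3.06], [-0.37, 2.12], [-1.25, 1.32], [0.18, 2.47], [-1.1, 4.24], [0.23, 1.98], [-2.94, 2.94]. Speed limits (rad/s): [2.57, 2.57, 3.14, 3.14, 3.14, 3.14, 3.14].

## Interface

Orientations are given as a unit quaternion [x, y, z, w].
In Python, from plant import robot gives the robot as it stands. The module is installed in compiled form; this text tells all that it offers.
- The arm moves only by the tool step_arm, never from a script. Its argument "plan" is a list of rows, each a list of 4 numbers: the shift along the tool's x, y, z in units of 0.12 m (1.0 is 0.12 m), then the turn about the tool's z in units of pi rad (1.0 is pi rad). In form: [[dx, dy, dz, twist], ...]. A call has 1 to 5 rows; each row is the pose to reach, as a shift and turn from the pose commanded when the call began, along the tool's axes at that moment, turning the shorter way round; what a row does not reach only later rows make up. A row lasts 1/8 s, in which the tool goes at most 62.5 mm and 10.7 degrees, less where a joint would pass 70% of its speed; a pose out of reach is approached as far as the arm can. A call with a number of a shift or a turn outside -1 to 1 is refused whole. A call with a gripper value outside its range is refused whole. "claw" is the finger opening in mm, from 0 to 85.4, set as the call begins (left out, the last holds). The fingers move at their own pace and stop on an object; "newtons" is the grip in N (left out, the last holds). Time passes only in rows, so rows that repeat a pose let the fingers close. It gives the time, the measured TCP pose, the force and the opening at its end, in the units of the state.
- robot.read_state(): the state, without advancing time (a new reading comes with each control period).
- robot.read_camera(name): name is "scene" or "top"; returns a dict with "pixels" (384x512x3 uint8, red, green, blue), "range_z" (384x512 float32, m along the optical axis (not along the pixel's ray), 0 where there is no reading), "camera_matrix" (3x3 intrinsics, pixels), "R" (3x3) and "t" (3): a world point X has camera coordinates R X + t. Camera axes: x right, y down, z forward; pixel columns grow to the right and rows downward; lengths in m; the calibration is good to about 2 mm. A picture is of the moment at which its call begins.
- robot.sign_off(): hands the job in, once; it reports no verdict.
Trained networks look in a picture, given as the dict that the camera call returned (one of the last four; its "shot" number tells which), for a name from the list of things; names that differ only in an ending like _2 or _b are one class to them, and where a whole thing is asked for, a point or a joint stands for the part that bears it (a point fixed in the world has none). Each returns a list of dicts, best first, with "confidence" (0 to 1); they miss things now and then, are a little off and sometimes report something else, mostly with a low value. They report only what shows in the picture. A call takes as long as a camera call.
- robot.look_for(picture, target): "rect" ([left, top, width, height] as shares, 0 to 1, of the picture: columns of its width, rows of its height, round what is visible of it).
- robot.cut_out(picture, target): "region" (384x512 bool, what is visible of it) and "rect" ([left, top, width, height] as shares, 0 to 1, of the picture: columns of its width, rows of its height, round what is visible of it).
- robot.mark_of(picture, target): "xy" ([column, row] as shares, 0 to 1, of the picture: columns of its width, rows of its height: a listed point, or the origin of a listed thing).
The state is a dict: "clock": time; "qpos": joint angles; "joint_velocities": joint speeds; "joint_torque": joint torques, N m; "ee_pos": TCP position; "ee_rot": TCP orientation; "wrist_force": force on the tool from outside, world axes, zero at the start; "wrist_torque": the same for the moment, N m; "gripper_width": finger opening in m.
Only numpy, scipy, OpenCV 4.12 (cv2) and the standard library are available. Lean on these libraries where they do the work, as an engineer would, in place of code of your own. Each camera call takes 0.05 s, during which the arm holds its last target. There are 200 camera calls.

## Working session

There is one attempt and no reset: what is moved stays moved. The work goes in short steps, Python scripts to look and compute and a tool call to move; the robot and the scene stay as the last step left them, time stands still between calls to the robot, and variables do not carry over. Pictures are saved under pics/ and viewed, about 8 in all and at most 12, crops included, and the job is handed in when it is done.

Besides the shell and the picture viewer there is one more tool, called by a JSON object that holds its "method" and its "body", one argument or row to a line. step_arm: Moves the arm, as the interface text tells. Its arguments: {"type":"object","properties":{"plan":{"type":"array","items":{"type":"array","items":{"type":"number"}}},"claw":{"type":"number"},"newtons":{"type":"number"}},"required":["plan"]}

```bash
mkdir -p pics
cat > h.py <<'E'
import numpy as np, cv2
from plant import robot
def shot(n):
    return robot.read_camera(n)
def save(p,f,box=None,s=1):
    im=p["pixels"][...,::-1]
    if box: im=im[box[1]:box[3],box[0]:box[2]]
    cv2.imwrite("pics/"+f,cv2.resize(im,None,fx=s,fy=s,interpolation=cv2.INTER_CUBIC))
def onz(p,c,r,z):
    "pixel -> world on plane height z"
    K=p["camera_matrix"];R=p["R"];t=p["t"]
    d=R.T@np.linalg.solve(K,[c,r,1]);o=-R.T@t
    return o+d*(z-o[2])/d[2]
def deproj(p,m):
    rr,cc=np.nonzero(m&(p["range_z"]>0));z=p["range_z"][rr,cc]
    X=np.linalg.solve(p["camera_matrix"],np.stack([cc,rr,np.ones_like(rr)]))*z
    return (p["R"].T@(X-p["t"][:,None])).T
def proj(p,X):
    x=p["camera_matrix"]@(p["R"]@np.array(X)+p["t"]);return x[:2]/x[2]
E
cat > look.py <<'E'
from h import *
np.set_printoptions(precision=4,suppress=True)
for n in ("scene","top"):
    p=shot(n);save(p,n+"0.png");print(n,"campos",-p["R"].T@p["t"])
    for t,z in (("caster",0),("lane",.008),("bay",.008),("tray_mid",.02),("wedge_grip",.015),("wedge",0),("wedge_tip",.015),("comb",0),("immersion_oil",0)):
        for m in robot.mark_of(p,t)[:2]:
            c,r=m["xy"][0]*512,m["xy"][1]*384
            print(t,round(m["confidence"],2),round(c),round(r),onz(p,c,r,z))
print(robot.read_state())
E
python3 look.py
```

```text
scene campos [ 0.0109 -0.3975  0.5968]
caster 0.86 243 180 [0.6154 0.2577 0.    ]
lane 0.6 224 167 [0.6118 0.3297 0.008 ]
bay 0.78 239 180 [0.5994 0.2535 0.008 ]
tray_mid 0.66 239 174 [0.605  0.2622 0.02  ]
tray_mid 0.55 238 183 [0.5763 0.2339 0.02  ]
wedge_grip 0.69 186 159 [0.5539 0.4279 0.015 ]
wedge_grip 0.41 227 168 [0.6075 0.3138 0.015 ]
wedge 0.66 194 158 [0.5869 0.4399 0.    ]
wedge 0.31 185 155 [0.5784 0.4693 0.    ]
wedge_tip 0.67 207 145 [0.6479 0.4525 0.015 ]
comb 0.74 302 280 [ 0.4625 -0.0835  0.    ]
top campos [0.3368 0.1976 1.124 ]
lane 0.67 195 171 [0.6051 0.3228 0.008 ]
tray_mid 0.74 221 167 [0.6127 0.2609 0.02  ]
wedge_grip 0.7 153 196 [0.5437 0.4143 0.015 ]
wedge 0.96 148 179 [0.5858 0.4322 0.    ]
wedge 0.56 284 239 [0.4515 0.116  0.    ]
comb 0.87 370 233 [ 0.4655 -0.0819  0.    ]
immersion_oil 0.64 285 237 [0.4545 0.1138 0.    ]
immersion_oil 0.63 144 149 [0.658  0.4436 0.    ]
{'clock': 1.0, 'qpos': array([-1.3158,  0.6284,  0.0385,  1.5174, -0.027 ,  0.9963, -0.02  ]), 'joint_velocities': array([ 0.0011,  0.0014, -0.0018, -0.0006, -0.0003, -0.0007, -0.001 ]), 'joint_torque': array([ -0.0001, -56.3293,   1.2254, -19.3782,   0.0109,   0.0018,
         0.    ]), 'ee_pos': array([0.2049, 0.6169, 0.2313]), 'ee_rot': array([ 0.1597,  0.9872, -0.    , -0.    ]), 'wrist_force': array([-0.6315, -0.4039, -0.8419]), 'wrist_torque': array([ 0.0422, -0.0342, -0.0213]), 'gripper_width': 0.08534417570573274}
```

Run:
```python
import cv2
cv2.imwrite("pics/t1.png",cv2.resize(cv2.imread("pics/top0.png")[90:270,110:330],None,fx=3.4,fy=3.2,interpolation=cv2.INTER_CUBIC))
```

```text
(no output)
```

View pics/t1.png

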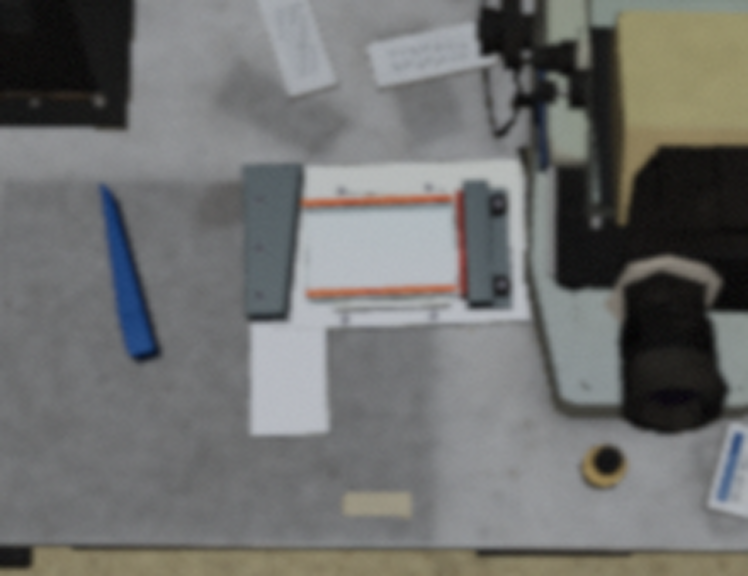

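View pics/scene0.png

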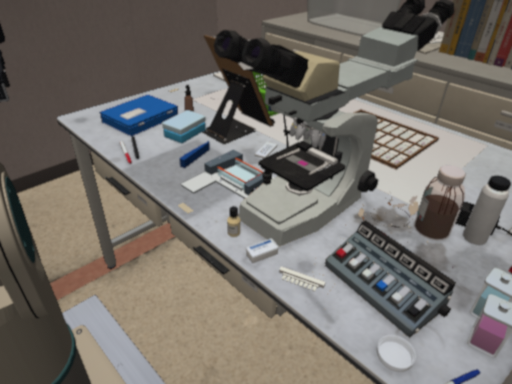

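The top view (crop) has +x up and +y left. The blue wedge is at the left with its thin tip up, about px (140,148) to (152,200). The caster is mid-picture and nearly aligned with world, its apron pointing down. The bottle and comb are well clear. Next I fit both poses from edges.

```bash
cat > fit.py <<'E'
from h import *
from scipy.optimize import least_squares
from scipy.ndimage import map_coordinates
np.set_printoptions(precision=4,suppress=True)
def tf(q,P):
    c,s=np.cos(q[2]),np.sin(q[2]);P=np.atleast_2d(P)
    return np.c_[q[0]+c*P[:,0]-s*P[:,1],q[1]+s*P[:,0]+c*P[:,1],P[:,2]]
def edges(p,segs,q0,ch,search=.012,n=25,it=4):
    "fit x,y,yaw: strongest gradient along the normal of each model segment (a,b)"
    q=np.array(q0,float);g=cv2.GaussianBlur(ch.astype(np.float32),(0,0),.7)
    for k in range(it):
        s=search/(1+k);M=[];N=[];D=[];I=[]
        d=np.linspace(-s,s,41)
        for i,(a,b) in enumerate(segs):
            a,b=map(np.array,(a,b));nn=np.array([-(b-a)[1],(b-a)[0],0]);nn/=np.linalg.norm(nn)
            for u in np.linspace(.08,.92,n):
                m=a+u*(b-a);W=tf(q,m+d[:,None]*nn)
                px=np.array([proj(p,w) for w in W])
                v=map_coordinates(g,[px[:,1],px[:,0]],order=1)
                gr=np.abs(np.gradient(v));j=gr.argmax()
                if gr[j]<1.0 or j in(0,40):continue
                w=gr[max(j-4,0):j+5];dd=(d[max(j-4,0):j+5]*w).sum()/w.sum()
                M.append(W[20]*0+tf(q,m+dd*nn)[0]);N.append(nn);D.append(m);I.append(i)
        M,N,D,I=map(np.array,(M,N,D,I))
        def f(x):
            c,s_=np.cos(x[2]),np.sin(x[2]);e=M-[x[0],x[1],0]
            L=np.c_[c*e[:,0]+s_*e[:,1],-s_*e[:,0]+c*e[:,1]]
            return ((L-D[:,:2])*N[:,:2]).sum(1)*1000
        r=least_squares(f,q,loss="soft_l1",x_scale=[.01,.01,.1]);q=r.x
    res=f(q);print("fit",q,{i:(int((I==i).sum()),round(float(np.median(res[I==i])),2)) for i in set(I.tolist())})
    return q
Z=.008
CAST=[((-.13,.095,Z),(-.054,.095,Z)),((-.13,.043,Z),(-.13,.095,Z)),((-.13,.043,Z),(-.054,.043,Z)),
 ((-.052,-.095,Z),(-.052,.043,Z)),((.07,-.095,Z),(.07,.05,Z)),((-.05,-.095,Z),(.0,-.095,Z))]
ZT=.03
WED=[((-.064,-.009,ZT),(-.064,.009,ZT)),((-.064,.009,ZT),(-.036,.009,ZT)),((-.036,.009,ZT),(.064,-.003,ZT)),((-.064,-.009,ZT),(.056,-.009,ZT))]
def blue(p):
    a=p["pixels"].astype(np.float32);return np.clip(a[...,2]-a[...,0],0,255)
E
python3 - <<'E'
from fit import *
p=shot("top");K=p["camera_matrix"];print(K[0,0])
g=p["pixels"].astype(np.float32).mean(2)
q=edges(p,CAST,[.608,.258,.0],g)
b=blue(p);m=b>60
rr,cc=np.nonzero(m[130:220,120:175]);print(len(rr))
w=edges(p,WED,[.588,.428,.21],b)
print("grip",tf(w,[-.05,0,0]),"tip",tf(w,[.064,-.005,0]))
X=deproj(p,np.pad(m[130:220,120:175],((130,164),(120,337))));print("z",np.percentile(X[:,2],[10,50,90]))
from math import *
vis=cv2.resize(p["pixels"][...,::-1],None,fx=4,fy=4,interpolation=cv2.INTER_CUBIC)
for s,qq in((CAST,q),(WED,w)):
    for a,e in s:
        P=[tuple(int(v) for v in (proj(p,tf(qq,x)[0])+.5)*4) for x in(a,e)];cv2.line(vis,*P,(0,255,0),1)
cv2.imwrite("pics/t2.png",vis[520:960,520:1120])
# tray & wall: profile on lane
for x in(-.03,0,.03):
    o=[]
    for y in np.arange(.03,.1,.003):
        c=proj(p,tf(q,[x,y,.0335])[0]);o.append(int(g[int(round(c[1])),int(round(c[0]))]))
    print(x,o)
E
```

```text
492.9986265644329
fit [0.6106 0.2557 0.0447] {0: (25, -1.72), 1: (24, -0.5), 2: (25, 0.19), 3: (24, -0.19), 4: (14, 1.37), 5: (16, 0.92)}
257
fit [0.5932 0.4335 0.3019] {0: (25, 0.02), 1: (25, -0.13), 2: (25, -0.14), 3: (25, 0.32)}
grip [[0.5455 0.4186 0.    ]] tip [[0.6558 0.4477 0.    ]]
z [0.0274 0.03   0.0326]
-0.03 [147, 149, 150, 149, 151, 153, 156, 155, 158, 181, 177, 151, 72, 86, 97, 100, 100, 101, 91, 90, 95, 94, 101, 106]
0 [185, 187, 186, 186, 186, 185, 186, 181, 177, 167, 126, 74, 89, 96, 97, 98, 98, 97, 94, 95, 96, 92, 101, 107]
0.03 [120, 120, 113, 114, 116, 121, 120, 116, 113, 88, 67, 90, 93, 94, 93, 95, 96, 95, 97, 97, 94, 91, 88, 91]
```

View pics/t2.png

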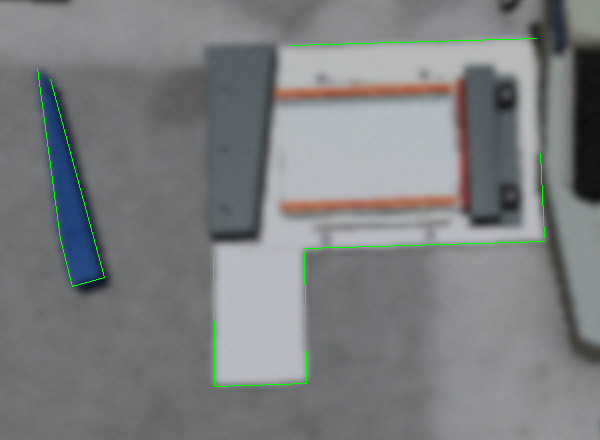

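The caster fit overlays well. The wedge fit has its yaw within about 1° and its top at 0.030 m, as expected. Next is a helper that turns world targets into plan units.

```bash
cat > go.py <<'E'
from h import *
from scipy.spatial.transform import Rotation as Ro
def go(x,y,z,xyaw):
    "target TCP, tool y (jaw) axis perpendicular to heading xyaw"
    s=robot.read_state();R=Ro.from_quat(s["ee_rot"]).as_matrix()
    d=R.T@(np.array([x,y,z])-s["ee_pos"])/.12
    yc=np.arctan2(R[1,1],R[0,1]);dy=(xyaw+np.pi/2-yc+np.pi/2)%np.pi-np.pi/2
    print("units",np.round(d,4),"twist",round(-dy/np.pi,4),"Rz",R[:,2].round(4),"F",s["wrist_force"].round(2),"pos",s["ee_pos"].round(4),"w",round(s["gripper_width"]*1000,1),"t",s["clock"],"j7",s["qpos"].round(2))
if __name__=="__main__":
    import sys;go(*map(float,sys.argv[1:]))
E
python3 go.py .5455 .4186 .10 .295
```

```text
units [-3.2143 -0.673   1.0941] twist -0.196 Rz [-0.  0. -1.] F [-0.65 -0.63 -0.33] pos [0.2049 0.6169 0.2313] w 85.3 t 1.05 j7 [-1.32  0.63  0.04  1.52 -0.03  1.   -0.02]
```

{"method": "step_arm", "body": {
  "plan": [
    [-0.5,-0.1,0,0],
    [-1,-0.22,0,0],
    [-1,-0.22,0,0]
  ],
  "claw": 45,
  "newtons": 40
}}

```text
clock: 1.42
ee_pos: [0.3179, 0.5494, 0.2315]
ee_rot: [0.165, 0.986, -0.001, 0.002]
wrist_force: [0.4, 0.3, -0.1]
gripper_width: 0.0447
```

{"method": "step_arm", "body": {
  "plan": [
    [-0.5,-0.1,0,0],
    [-1,-0.22,0,0],
    [-1,-0.22,0,0]
  ]
}}

```text
clock: 1.8
ee_pos: [0.4225, 0.4861, 0.2314]
ee_rot: [0.165, 0.986, -0.001, 0.002]
wrist_force: [-0.5, 0.3, -0.1]
gripper_width: 0.0449
```

{"method": "step_arm", "body": {
  "plan": [
    [-0.5,-0.1,0.1,-0.05],
    [-1,-0.22,0.3,-0.1],
    [-1,-0.22,0.3,-0.15],
    [-1,-0.22,0.3,-0.196],
    [-1,-0.22,0.3,-0.196]
  ]
}}

```text
clock: 2.42
ee_pos: [0.5208, 0.429, 0.1952]
ee_rot: [-0.147, 0.989, 0.001, -0.0]
wrist_force: [-0.2, -0.7, -0.3]
gripper_width: 0.0452
```

```bash
python3 go.py .5455 .4186 .06 .295
```

```text
units [-0.1723 -0.144   1.1261] twist -0.0003 Rz [-1.e-03  9.e-04 -1.e+00] F [-0.22 -0.69 -0.33] pos [0.5208 0.429  0.1952] w 45.2 t 2.425 j7 [-0.65  0.7  -0.13  1.48  0.1   0.97  1.05]
```

{"method": "step_arm", "body": {
  "plan": [
    [-0.172,-0.144,0.3,0],
    [-0.172,-0.144,0.8,0],
    [-0.172,-0.144,1,0],
    [-0.172,-0.144,1,0]
  ]
}}

```text
clock: 2.92
ee_pos: [0.5443, 0.4174, 0.0731]
ee_rot: [-0.146, 0.989, -0.001, -0.002]
wrist_force: [0.9, 0.1, -0.3]
gripper_width: 0.0452
```

```bash
python3 go.py .5455 .4186 .004 .295
python3 - <<'E'
from h import *
p=shot("scene");c=proj(p,[.5455,.4186,.02]).astype(int);print(c);save(p,"s3.png",(c[0]-60,c[1]-50,c[0]+60,c[1]+40),6)
E
```

```text
units [-0.0148  0.008   0.5756] twist -0.0003 Rz [-0.0037 -0.0028 -1.    ] F [ 0.91  0.07 -0.31] pos [0.5443 0.4174 0.0731] w 45.2 t 2.925 j7 [-0.63  0.86 -0.12  1.52  0.13  0.77  1.07]
[185 159]
```

View pics/s3.png

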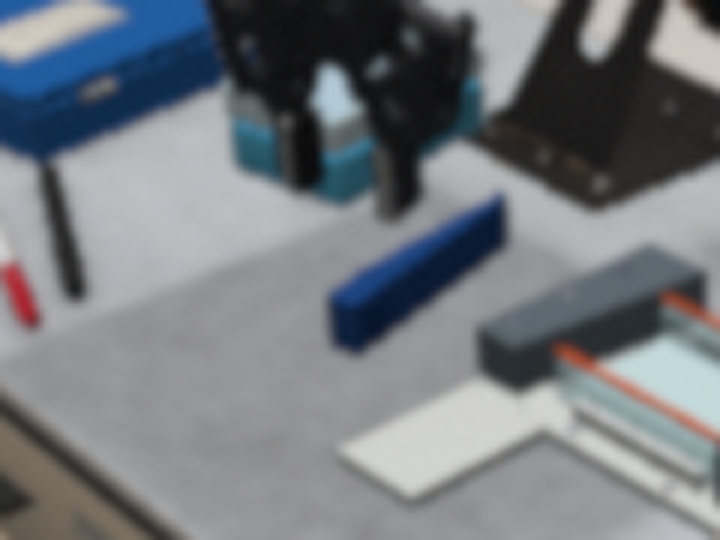

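The open fingers hover above the wedge's tail, straddling it, with nothing else in the way. I go down and grasp.

{"method": "step_arm", "body": {
  "plan": [
    [-0.014,0.008,0.2,0],
    [-0.014,0.008,0.4,0],
    [-0.014,0.008,0.56,0],
    [-0.014,0.008,0.56,0]
  ]
}}

```text
clock: 3.48
ee_pos: [0.5467, 0.4185, 0.0065]
ee_rot: [-0.147, 0.989, -0.001, -0.001]
wrist_force: [-0.2, 0.1, -0.1]
gripper_width: 0.0455
```

{"method": "step_arm", "body": {
  "plan": [
    [0,0,0,0],
    [0,0,0,0],
    [0,0,0,0],
    [0,0,0,0]
  ],
  "claw": 0,
  "newtons": 40
}}

```text
clock: 3.98
ee_pos: [0.5484, 0.4197, 0.0093]
ee_rot: [-0.147, 0.989, 0.001, 0.001]
wrist_force: [-0.1, -1.3, 5.9]
gripper_width: 0.0169
```

{"method": "step_arm", "body": {
  "plan": [
    [0,0,-0.2,0],
    [0,0,-0.5,0],
    [0,0,-0.5,0],
    [0,0,-0.5,0]
  ]
}}

```text
clock: 4.47
ee_pos: [0.5475, 0.4188, 0.0686]
ee_rot: [-0.147, 0.989, -0.0, -0.0]
wrist_force: [-0.3, 0.2, -1.2]
gripper_width: 0.017
```

Run:
```python
from fit import *
s=robot.read_state();print(s["ee_pos"],s["gripper_width"],s["wrist_force"])
p=shot("top");b=blue(p)
import fit
dz=s["ee_pos"][2]-.004
W=[tuple(np.array(e)+[0,0,dz] for e in sg) for sg in WED[2:]]
W=[(a,a+(e-a)) for a,e in W]
e0=tf([.5932,.4335,.3019],[.064,-.005,0])
w=edges(p,W,[.593,.433,.30],b)
print("rel grip",tf(w,[-.05,0,0]))
vis=cv2.resize(p["pixels"][...,::-1],None,fx=5,fy=5,interpolation=cv2.INTER_CUBIC)
for a,e in W:
    P=[tuple(int(v) for v in (proj(p,tf(w,x)[0])+.5)*5) for x in(a,e)];cv2.line(vis,*P,(0,255,0),1)
cv2.imwrite("pics/t3.png",vis[600:1100,550:1150])
```

```text
[0.5475 0.4188 0.0686] 0.016998527660928565 [-0.3483  0.2371 -1.1562]Traceback (most recent call last):
  File "<stdin>", line 9, in <module>
  File "fit.py", line 29, in edges
    r=least_squares(f,q,loss="soft_l1",x_scale=[.01,.01,.1]);q=r.x
    return func(*args, **kwargs)
    vector_fun = VectorFunction(
        fun_wrapped,
    ...<6 lines>...
        workers=workers
    )
    self._update_fun()
    ~~~~~~~~~~~~~~~~^^
    self.f = self.fun_wrapped(xp_copy(self.x))
             ~~~~~~~~~~~~~~~~^^^^^^^^^^^^^^^^^
    return np.atleast_1d(self.fun(x))
                         ~~~~~~~~^^^
    return self.f(x, *self.args, **self.kwargs)
           ~~~~~~^^^^^^^^^^^^^^^^^^^^^^^^^^^^^^
  File "fit.py", line 26, in f
    c,s_=np.cos(x[2]),np.sin(x[2]);e=M-[x[0],x[1],0]
                                     ~^~~~~~~~~~~~~~
ValueError: operands could not be broadcast together with shapes (0,) (3,)
```

```bash
cat > cg.py <<'E'
from go import *
Q=[.6106,.2557,.0447]
def cg(x,y,z,yaw=0):
    c,s=np.cos(Q[2]),np.sin(Q[2]);go(Q[0]+c*x-s*y,Q[1]+s*x+c*y,z,Q[2]+yaw)
def base(p):
    c,s=np.cos(Q[2]),np.sin(Q[2]);d=np.array(p[:2])-Q[:2];return np.array([c*d[0]+s*d[1],-s*d[0]+c*d[1]])
if __name__=="__main__":
    import sys;cg(*map(float,sys.argv[1:]));print("base xy",base(robot.read_state()["ee_pos"]).round(4))
E
python3 cg.py -.178 .0648 .05
```

```text
units [ 1.1911 -0.5614  0.1503] twist 0.0797 Rz [-0.0011 -0.001  -1.    ] F [-0.21 -1.38 -1.14] pos [0.5471 0.4185 0.0678] w 17.2 t 4.525 j7 [-0.63  0.87 -0.12  1.52  0.13  0.76  1.07]
base xy [-0.0562  0.1655]
```

{"method": "step_arm", "body": {
  "plan": [
    [0.4,-0.15,0.05,0.03],
    [0.8,-0.35,0.1,0.06],
    [1,-0.56,0.15,0.08],
    [1,-0.56,0.15,0.08]
  ]
}}

```text
clock: 5.03
ee_pos: [0.4499, 0.3158, 0.0489]
ee_rot: [-0.021, 1.0, -0.003, -0.002]
wrist_force: [0.2, 0.4, -0.6]
gripper_width: 0.0172
```

```bash
python3 cg.py -.178 .0648 .028;  python3 - <<'E'
from h import *
p=shot("scene");c=proj(p,[.5,.32,.03]).astype(int);a=p["pixels"][c[1]-50:c[1]+50,c[0]-60:c[0]+60,::-1]
q=shot("top");d=proj(q,[.5,.32,.03]).astype(int);b=q["pixels"][d[1]-50:d[1]+50,d[0]-50:d[0]+50,::-1]
cv2.imwrite("pics/c4.png",cv2.resize(np.hstack([a,b]),None,fx=3.6,fy=3.6,interpolation=cv2.INTER_CUBIC));print(c,d)
E
```

```text
units [ 0.1673 -0.0198  0.1749] twist -0.001 Rz [-0.0046 -0.0053 -1.    ] F [ 0.22  0.41 -0.58] pos [0.4499 0.3158 0.0489] w 17.2 t 5.025 j7 [-0.63  0.76 -0.05  1.93  0.07  0.46  0.88]
base xy [-0.1578  0.0672]
[193 176] [193 214]
```

View pics/c4.png

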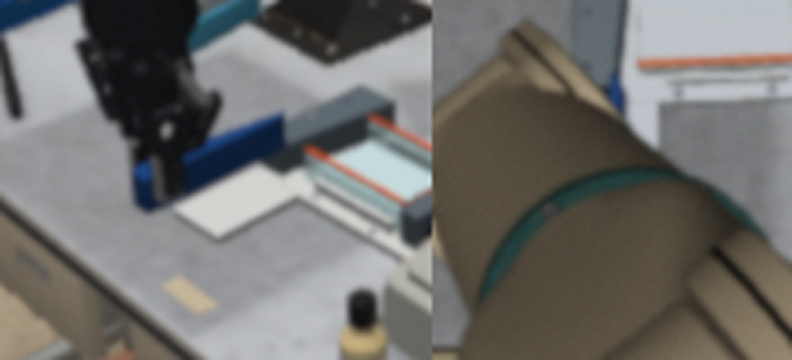

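The wedge is held level, with its tip just showing from under the arm at top-view px (194,185), in front of the lane mouth. I check the tip against the prediction.

Run:
```python
from cg import *
p=shot("top");a=p["pixels"].astype(int);m=(a[...,2]-a[...,0]>40);m[:,:180]=0;m[:,210:]=0;m[:175]=0;m[205:]=0
rr,cc=np.nonzero(m)
for r in sorted(set(rr)): 
    c=cc[rr==r]; print(r,c.min(),c.max(),[base(onz(p,x,r+.5,.07)).round(4) for x in(c.min(),c.max()+1)])
P=deproj(p,m);print(np.median(P,0),P[:,2].max())
```

```text
184 192 193 [array([-0.0475,  0.0674]), array([-0.0476,  0.0631])]
185 192 193 [array([-0.0497,  0.0675]), array([-0.0498,  0.0631])]
186 192 193 [array([-0.0519,  0.0675]), array([-0.0521,  0.0631])]
187 191 194 [array([-0.0541,  0.0697]), array([-0.0544,  0.061 ])]
188 191 194 [array([-0.0563,  0.0697]), array([-0.0566,  0.061 ])]
189 191 194 [array([-0.0585,  0.0697]), array([-0.0588,  0.0611])]
190 192 194 [array([-0.0608,  0.0676]), array([-0.061 ,  0.0611])]
191 192 194 [array([-0.063 ,  0.0676]), array([-0.0632,  0.0611])]
192 193 194 [array([-0.0653,  0.0655]), array([-0.0654,  0.0611])]
[0.55276226 0.31867204 0.06962139] 0.07379488306868603
```

```bash
python3 cg.py -.172 .0635 .021
```

```text
units [ 0.1451 -0.0727  0.2405] twist -0.0001 Rz [ 4.e-04  1.e-03 -1.e+00] F [ 0.25  0.33 -0.92] pos [0.4529 0.3209 0.0499] w 17.2 t 5.175 j7 [-0.64  0.76 -0.05  1.92  0.07  0.46  0.88]
base xy [-0.1546  0.0722]
```

{"method": "step_arm", "body": {
  "plan": [
    [0.14,-0.052,0.0,0],
    [0.14,-0.052,0.0,0],
    [0.14,-0.052,0.1,0],
    [0.14,-0.052,0.23,0],
    [0.14,-0.052,0.23,0]
  ]
}}

```text
clock: 5.8
ee_pos: [0.4352, 0.3122, 0.0206]
ee_rot: [-0.022, 1.0, -0.001, -0.001]
wrist_force: [-0.4, -0.5, -0.3]
gripper_width: 0.0173
```

{"method": "step_arm", "body": {
  "plan": [
    [0,0,0,0],
    [0,0,0,0]
  ]
}}

```text
clock: 6.05
ee_pos: [0.4362, 0.3131, 0.0227]
ee_rot: [-0.022, 1.0, 0.0, 0.0]
wrist_force: [-0.2, 0.5, 0.1]
gripper_width: 0.017
```

```bash
cat > tip.py <<'E'
from cg import *
import sys
s=robot.read_state();zt=float(sys.argv[1])
p=shot("top");a=p["pixels"].astype(int);m=(a[...,2]-a[...,0]>30);m[:,:175]=0;m[:,215:]=0;m[:140]=0;m[230:]=0
rr,cc=np.nonzero(m);b=np.clip(a[...,2]-a[...,0],0,200)
for r in sorted(set(rr)):
    k=b[r,180:210].astype(float);k[k<15]=0;w=k.sum()/max(k.max(),1);cm=(k*np.arange(180,210)).sum()/k.sum()+.5
    print(r,"width mm %.1f"%(w*2.2),"centre",base(onz(p,cm,r+.5,zt)).round(4))
print("TCP",base(s["ee_pos"]).round(4),s["ee_pos"].round(4),s["wrist_force"].round(2))
E
python3 tip.py .042
```

```text
194 width mm 6.4 centre [-0.0645  0.0594]
195 width mm 6.5 centre [-0.0668  0.0587]
196 width mm 6.5 centre [-0.0691  0.0586]
197 width mm 6.5 centre [-0.0714  0.0585]
198 width mm 6.8 centre [-0.0736  0.0585]
199 width mm 7.2 centre [-0.0759  0.0586]
200 width mm 8.4 centre [-0.0781  0.0587]
201 width mm 8.4 centre [-0.0804  0.0588]
202 width mm 8.0 centre [-0.0826  0.0584]
203 width mm 7.1 centre [-0.0849  0.0576]
204 width mm 5.9 centre [-0.0872  0.0563]
205 width mm 5.0 centre [-0.0895  0.0549]
TCP [-0.1717  0.0651] [0.4362 0.3131 0.0227] [-0.23  0.54  0.14]
```

{"method": "step_arm", "body": {
  "plan": [
    [0,0.011,0,0],
    [-0.08,0.011,0,0],
    [-0.16,0.011,0,0],
    [-0.25,0.011,0,0],
    [-0.34,0.011,0,0]
  ]
}}

```text
clock: 6.72
ee_pos: [0.4777, 0.3159, 0.0225]
ee_rot: [-0.022, 1.0, 0.0, 0.0]
wrist_force: [-0.8, 0.0, -0.5]
gripper_width: 0.0176
```

{"method": "step_arm", "body": {
  "plan": [
    [0,0,0,0],
    [0,0,0,0],
    [0,0,0,0]
  ]
}}

```text
clock: 7.1
ee_pos: [0.476, 0.316, 0.0224]
ee_rot: [-0.022, 1.0, -0.0, -0.0]
wrist_force: [-0.1, -0.9, -0.0]
gripper_width: 0.0175
```

```bash
python3 tip.py .042; python3 cg.py -.130 .0664 .018
```

```text
177 width mm 4.0 centre [-0.0257  0.0592]
TCP [-0.1318  0.0663] [0.476  0.316  0.0224] [-0.1  -0.91 -0.04]
units [-0.0141  0.0006  0.0373] twist -0.0002 Rz [-5.e-04 -1.e-04 -1.e+00] F [ 0.28 -1.04 -1.16] pos [0.4761 0.3161 0.0225] w 17.4 t 7.15 j7 [-0.6   0.82 -0.05  1.88  0.08  0.44  0.9 ]
base xy [-0.1317  0.0663]
```

{"method": "step_arm", "body": {
  "plan": [
    [-0.045,0,0,0],
    [-0.045,0,0.02,0],
    [-0.045,0,0.035,0],
    [-0.045,0,0.035,0]
  ]
}}

```text
clock: 7.65
ee_pos: [0.4817, 0.3161, 0.018]
ee_rot: [-0.022, 1.0, -0.0, -0.0]
wrist_force: [-0.4, 0.3, -0.1]
gripper_width: 0.0169
```

```bash
python3 cg.py -.126 .0664 .018
```

```text
units [-0.0004  0.0026  0.0001] twist -0.0003 Rz [-6.e-04 -3.e-04 -1.e+00] F [-0.38  0.27 -0.12] pos [0.4817 0.3161 0.018 ] w 16.9 t 7.65 j7 [-0.6   0.83 -0.05  1.87  0.08  0.44  0.91]
base xy [-0.126   0.0661]
```

Now I lower it slowly to contact.

{"method": "step_arm", "body": {
  "plan": [
    [0,0,0.01,0],
    [0,0,0.02,0],
    [0,0,0.02,0]
  ]
}}

```text
clock: 8.02
ee_pos: [0.4819, 0.3163, 0.0172]
ee_rot: [-0.022, 1.0, 0.0, 0.0]
wrist_force: [-1.7, -1.2, 11.2]
gripper_width: 0.0176
```

{"method": "step_arm", "body": {
  "plan": [
    [0,0,0.01,0],
    [0,0,0.015,0],
    [0,0,0.015,0]
  ]
}}

```text
clock: 8.4
ee_pos: [0.4819, 0.3163, 0.0171]
ee_rot: [-0.022, 1.0, 0.0, 0.0]
wrist_force: [-5.9, -3.4, 26.1]
gripper_width: 0.0172
```

{"method": "step_arm", "body": {
  "plan": [
    [0,0,-0.03,0],
    [0,0,-0.033,0]
  ]
}}

```text
clock: 8.65
ee_pos: [0.4822, 0.3164, 0.0183]
ee_rot: [-0.022, 1.0, 0.0, 0.0]
wrist_force: [-0.1, -0.3, -1.0]
gripper_width: 0.0169
```

{"method": "step_arm", "body": {
  "plan": [
    [0,0,0,0],
    [0,0,0,0],
    [0,0,0,0],
    [0,0,0,0]
  ],
  "claw": 45
}}

```text
clock: 9.15
ee_pos: [0.4819, 0.3162, 0.0179]
ee_rot: [-0.022, 1.0, -0.0, -0.0]
wrist_force: [-0.5, 0.6, -0.5]
gripper_width: 0.0452
```

{"method": "step_arm", "body": {
  "plan": [
    [0,0,-0.2,0],
    [0,0,-0.5,0],
    [0,0,-0.7,0],
    [0.5,0,-0.7,0],
    [1,0,-0.7,0]
  ]
}}

```text
clock: 9.78
ee_pos: [0.3612, 0.3111, 0.1025]
ee_rot: [-0.021, 1.0, 0.001, 0.0]
wrist_force: [-1.4, 0.7, -0.2]
gripper_width: 0.0449
```

{"method": "step_arm", "body": {
  "plan": [
    [0,0.5,0,0],
    [0,1,0,0],
    [0,1,0,0]
  ],
  "claw": 0
}}

```text
clock: 10.15
ee_pos: [0.3551, 0.4374, 0.1024]
ee_rot: [-0.025, 1.0, 0.003, 0.0]
wrist_force: [0.9, -0.1, -0.1]
gripper_width: -0.0002
```

```bash
python3 tip.py .038|tail -1
python3 - <<'E'
from fit import *
p=shot("top")
from cg import base,Q
w=edges(p,[tuple(np.array(e)+[0,0,.008] for e in s) for s in WED[:2]+WED[3:]],[.532,.317,.0447],blue(p),search=.008)
print("wedge yaw rel",w[2]-Q[2],"tip",base(tf(w,[.064,-.005,0])[0]),"y0",base(w))
a=p["pixels"][130:240,160:290,::-1];cv2.imwrite("pics/t5.png",cv2.resize(a,None,fx=5,fy=5,interpolation=cv2.INTER_CUBIC))
E
```

```text
TCP [-0.2471  0.193 ] [0.3551 0.4374 0.1024] [ 0.86 -0.13 -0.14]
fit [0.5292 0.3174 0.0687] {0: (21, 0.23), 1: (25, 0.41), 2: (17, 0.13)}
wedge yaw rel 0.024047888650558506 tip [-0.0145  0.0618] y0 [-0.0786  0.0652]
```

View pics/t5.png

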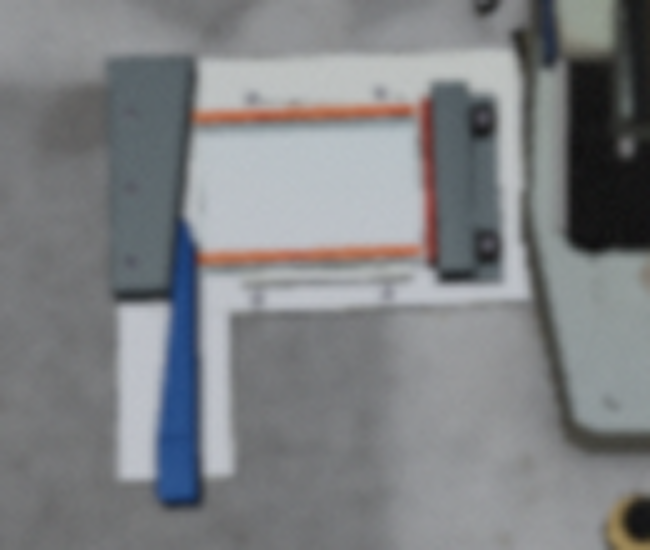

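The wedge lies loosely in the lane: tip at crop (184,222), between wall and tray and past the near rim, tail flat on the apron. It has been released and the fingers are away and shut. Now I go behind the tail.

```bash
python3 cg.py -.178 .0655 .016
```

```text
units [-0.5677 -1.0074  0.7156] twist 0.0001 Rz [-3.e-04 -7.e-04 -1.e+00] F [ 0.72 -1.02 -0.33] pos [0.3564 0.431  0.1018] w 0.1 t 10.25 j7 [-0.91  0.68 -0.03  1.89  0.03  0.58  0.66]
base xy [-0.2461  0.1864]
```

{"method": "step_arm", "body": {
  "plan": [
    [-0.2,-0.5,0,0],
    [-0.5,-1,0,0],
    [-0.5,-1,0,0],
    [-0.5,-1,0.35,0],
    [-0.5,-1,0.5,0]
  ]
}}

```text
clock: 10.88
ee_pos: [0.4212, 0.3118, 0.0407]
ee_rot: [-0.021, 1.0, -0.001, -0.001]
wrist_force: [-0.2, -0.8, 0.3]
gripper_width: 0.0001
```

{"method": "step_arm", "body": {
  "plan": [
    [0,0,0.1,0],
    [0,0,0.15,0],
    [0,0,0.2,0],
    [0,0,0.2,0]
  ]
}}

```text
clock: 11.38
ee_pos: [0.422, 0.3137, 0.0181]
ee_rot: [-0.022, 1.0, 0.0, 0.0]
wrist_force: [-0.3, 0.2, -0.4]
gripper_width: -0.0001
```

```bash
python3 cg.py -.165 .0655 .016
```

```text
units [-0.1732 -0.0069  0.0176] twist -0.0003 Rz [ 0.  0. -1.] F [-0.27  0.15 -0.37] pos [0.422  0.3137 0.0181] w -0.1 t 11.375 j7 [-0.67  0.79 -0.04  2.01  0.08  0.34  0.85]
base xy [-0.1858  0.0663]
```

{"method": "step_arm", "body": {
  "plan": [
    [-0.08,-0.005,0,0],
    [-0.16,-0.005,0,0],
    [-0.22,-0.005,0,0],
    [-0.27,-0.005,0,0],
    [-0.3,-0.005,0,0]
  ]
}}

```text
clock: 12.0
ee_pos: [0.4583, 0.3145, 0.018]
ee_rot: [-0.022, 1.0, -0.0, -0.0]
wrist_force: [-0.4, 0.5, 0.4]
gripper_width: 0.0001
```

{"method": "step_arm", "body": {
  "plan": [
    [-0.02,0,0,0],
    [-0.05,0,0,0],
    [-0.08,0,0,0],
    [-0.1,0,0,0],
    [-0.12,0,0,0]
  ]
}}

```text
clock: 12.62
ee_pos: [0.4725, 0.3152, 0.0181]
ee_rot: [-0.022, 1.0, -0.0, -0.0]
wrist_force: [-0.8, -1.2, 0.0]
gripper_width: -0.0001
```

```bash
cat > w.py <<'E'
from fit import *
from cg import base,Q
import sys
s=robot.read_state();T=base(s["ee_pos"]);print("TCP",T.round(4),"F base",np.r_[base(np.array(Q[:2])+s["wrist_force"][:2]),s["wrist_force"][2]].round(2),s["clock"])
p=shot("top")
P=tf(Q,[T[0]+.011+.064,.0645,0])[0];b=blue(p)
w=edges(p,[tuple(np.array(e)+[0,0,.008] for e in g) for g in WED[3:]+[((.064,-.009,.03),(.064,-.003,.03))]],[P[0],P[1],Q[2]+.01],b,search=.008)
print("yaw",w[2]-Q[2],"tip",base(tf(w,[.064,-.005,0])[0]))
if len(sys.argv)>1:
    a=p["pixels"][130:240,160:290,::-1];cv2.imwrite("pics/"+sys.argv[1],cv2.resize(a,None,fx=5,fy=5,interpolation=cv2.INTER_CUBIC))
E
python3 w.py t6.png
```

```text
TCP [-0.1353  0.0656] F base [-0.88 -1.11  0.01] 12.625Traceback (most recent call last):
  File "w.py", line 7, in <module>
    w=edges(p,[tuple(np.array(e)+[0,0,.008] for e in g) for g in WED[3:]+[((.064,-.009,.03),(.064,-.003,.03))]],[P[0],P[1],Q[2]+.01],b,search=.008)
  File "fit.py", line 29, in edges
    r=least_squares(f,q,loss="soft_l1",x_scale=[.01,.01,.1]);q=r.x
    return func(*args, **kwargs)
    vector_fun = VectorFunction(
        fun_wrapped,
    ...<6 lines>...
        workers=workers
    )
    self._update_fun()
    ~~~~~~~~~~~~~~~~^^
    self.f = self.fun_wrapped(xp_copy(self.x))
             ~~~~~~~~~~~~~~~~^^^^^^^^^^^^^^^^^
    return np.atleast_1d(self.fun(x))
                         ~~~~~~~~^^^
    return self.f(x, *self.args, **self.kwargs)
           ~~~~~~^^^^^^^^^^^^^^^^^^^^^^^^^^^^^^
  File "fit.py", line 26, in f
    c,s_=np.cos(x[2]),np.sin(x[2]);e=M-[x[0],x[1],0]
                                     ~^~~~~~~~~~~~~~
ValueError: operands could not be broadcast together with shapes (0,) (3,)
```

{"method": "step_arm", "body": {
  "plan": [
    [-0.02,0,0,0],
    [-0.04,0,0,0],
    [-0.06,0,0,0],
    [-0.08,0,0,0],
    [-0.1,0,0,0]
  ]
}}

```text
clock: 13.3
ee_pos: [0.4843, 0.3155, 0.018]
ee_rot: [-0.022, 1.0, -0.0, -0.0]
wrist_force: [-2.3, -0.4, 1.5]
gripper_width: 0.0001
```

{"method": "step_arm", "body": {
  "plan": [
    [-0.02,0,0,0],
    [-0.04,0,0,0],
    [-0.06,0,0,0]
  ]
}}

```text
clock: 13.68
ee_pos: [0.4921, 0.3163, 0.0181]
ee_rot: [-0.022, 1.0, 0.0, 0.0]
wrist_force: [-1.2, -0.2, -0.2]
gripper_width: 0.0001
```

```bash
python3 cg.py -.1 .0655 .018
python3 - <<'E'
from h import *
p=shot("scene");c=proj(p,[.55,.31,.03]).astype(int);save(p,"s6.png",(c[0]-60,c[1]-50,c[0]+60,c[1]+40),6)
E
```

```text
units [-0.131  -0.0023  0.0006] twist -0.0003 Rz [ 5.e-04  4.e-04 -1.e+00] F [-1.21 -0.19 -0.15] pos [0.4921 0.3163 0.0181] w 0.1 t 13.675 j7 [-0.58  0.84 -0.05  1.85  0.09  0.46  0.91]
base xy [-0.1157  0.0658]
```

View pics/s6.png

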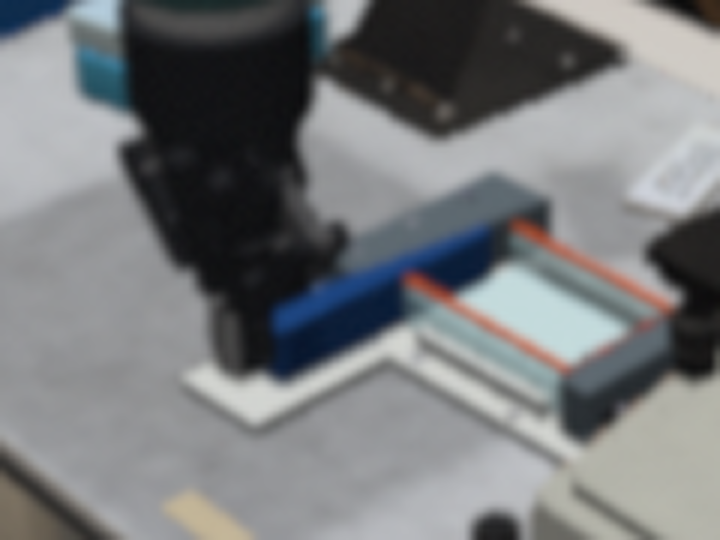

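The shut fingers sit squarely behind the tail. The wedge is flat, its tip (about (490,235)) near the tray's far wall, and forces are still low (about 1 N). I keep tapping in small steps.

{"method": "step_arm", "body": {
  "plan": [
    [-0.015,0,0,0],
    [-0.03,0,0,0],
    [-0.045,0,0,0]
  ]
}}

```text
clock: 14.1
ee_pos: [0.4967, 0.316, 0.018]
ee_rot: [-0.022, 1.0, -0.0, -0.0]
wrist_force: [-3.6, -1.7, 1.4]
gripper_width: 0.0002
```

{"method": "step_arm", "body": {
  "plan": [
    [-0.015,0,0,0],
    [-0.03,0,0,0]
  ]
}}

```text
clock: 14.35
ee_pos: [0.5008, 0.3164, 0.018]
ee_rot: [-0.022, 1.0, 0.0, 0.0]
wrist_force: [-2.1, -1.2, -0.3]
gripper_width: -0.0003
```

{"method": "step_arm", "body": {
  "plan": [
    [-0.015,0,0,0],
    [-0.03,0,0,0]
  ]
}}

```text
clock: 14.6
ee_pos: [0.5039, 0.3163, 0.0179]
ee_rot: [-0.022, 1.0, -0.0, -0.0]
wrist_force: [-3.3, -2.2, 0.7]
gripper_width: -0.0001
```

{"method": "step_arm", "body": {
  "plan": [
    [-0.01,0,0,0],
    [-0.02,0,0,0]
  ]
}}

```text
clock: 14.85
ee_pos: [0.5066, 0.3167, 0.018]
ee_rot: [-0.022, 1.0, 0.0, -0.0]
wrist_force: [-2.0, -0.7, -0.6]
gripper_width: -0.0001
```

{"method": "step_arm", "body": {
  "plan": [
    [-0.01,0,0,0],
    [-0.02,0,0,0]
  ]
}}

```text
clock: 15.1
ee_pos: [0.5091, 0.3169, 0.018]
ee_rot: [-0.022, 1.0, 0.0, -0.0]
wrist_force: [-2.1, -1.5, -0.1]
gripper_width: 0.0001
```

{"method": "step_arm", "body": {
  "plan": [
    [-0.01,0,0,0],
    [-0.02,0,0,0]
  ]
}}

```text
clock: 15.35
ee_pos: [0.5112, 0.3168, 0.018]
ee_rot: [-0.022, 1.0, -0.0, -0.0]
wrist_force: [-3.4, -2.2, -1.0]
gripper_width: -0.0002
```

{"method": "step_arm", "body": {
  "plan": [
    [-0.01,0,0,0],
    [-0.02,0,0,0]
  ]
}}

```text
clock: 15.6
ee_pos: [0.5134, 0.3167, 0.0179]
ee_rot: [-0.022, 1.0, -0.0, -0.0]
wrist_force: [-3.6, -1.8, -0.1]
gripper_width: -0.0004
```

{"method": "step_arm", "body": {
  "plan": [
    [-0.01,0,0,0],
    [-0.02,0,0,0]
  ]
}}

```text
clock: 15.85
ee_pos: [0.5156, 0.3166, 0.0179]
ee_rot: [-0.022, 1.0, -0.001, -0.001]
wrist_force: [-4.8, -2.6, 1.2]
gripper_width: 0.0002
```

{"method": "step_arm", "body": {
  "plan": [
    [-0.01,0,0,0],
    [-0.02,0,0,0]
  ]
}}

```text
clock: 16.1
ee_pos: [0.5172, 0.3164, 0.0179]
ee_rot: [-0.022, 1.0, -0.001, -0.001]
wrist_force: [-7.4, -3.0, 3.1]
gripper_width: 0.0001
```

{"method": "step_arm", "body": {
  "plan": [
    [-0.01,0,0,0],
    [-0.02,0,0,0]
  ]
}}

```text
clock: 16.35
ee_pos: [0.5178, 0.3163, 0.0179]
ee_rot: [-0.022, 1.0, -0.001, -0.003]
wrist_force: [-10.6, -4.5, 6.6]
gripper_width: 0.0003
```

{"method": "step_arm", "body": {
  "plan": [
    [-0.005,0,0,0],
    [-0.01,0,0,0]
  ]
}}

```text
clock: 16.6
ee_pos: [0.518, 0.3163, 0.0179]
ee_rot: [-0.022, 1.0, -0.002, -0.004]
wrist_force: [-13.3, -3.6, 7.4]
gripper_width: -0.0001
```

{"method": "step_arm", "body": {
  "plan": [
    [-0.005,0,0,0],
    [-0.005,0,0,0]
  ]
}}

```text
clock: 16.85
ee_pos: [0.5182, 0.3163, 0.0179]
ee_rot: [-0.022, 1.0, -0.002, -0.004]
wrist_force: [-11.7, -4.1, 8.3]
gripper_width: 0.0
```

{"method": "step_arm", "body": {
  "plan": [
    [-0.005,0,0,0],
    [-0.01,0,0,0]
  ]
}}

```text
clock: 17.1
ee_pos: [0.5185, 0.3163, 0.0178]
ee_rot: [-0.022, 1.0, -0.002, -0.005]
wrist_force: [-13.8, -4.2, 10.9]
gripper_width: 0.0002
```

```bash
python3 cg.py -.1 .0655 .018
```

```text
units [ 0.0889  0.0071 -0.0006] twist -0.0 Rz [-0.0098 -0.0041 -0.9999] F [-13.8   -4.2   10.93] pos [0.5185 0.3163 0.0178] w 0.2 t 17.1 j7 [-0.55  0.86 -0.06  1.77  0.09  0.53  0.94]
base xy [-0.0893  0.0646]
```

{"method": "step_arm", "body": {
  "plan": [
    [-0.005,0,0,0],
    [-0.008,0,0,0]
  ]
}}

```text
clock: 17.35
ee_pos: [0.5187, 0.3163, 0.0178]
ee_rot: [-0.022, 1.0, -0.002, -0.006]
wrist_force: [-16.4, -5.1, 11.3]
gripper_width: -0.0
```

{"method": "step_arm", "body": {
  "plan": [
    [0.05,0,0,0],
    [0.1,0,0,0],
    [0.2,0,0,0]
  ]
}}

```text
clock: 17.73
ee_pos: [0.5025, 0.3174, 0.0186]
ee_rot: [-0.021, 1.0, 0.001, 0.002]
wrist_force: [-0.6, -0.6, 0.6]
gripper_width: 0.0
```

```bash
python3 cg.py -.092 .0645 .018
```

```text
units [-0.1103 -0.0161  0.005 ] twist -0.0006 Rz [ 0.0035  0.0022 -1.    ] F [-0.6  -0.59  0.57] pos [0.5025 0.3174 0.0186] w 0.0 t 17.725 j7 [-0.58  0.84 -0.06  1.82  0.09  0.47  0.92]
base xy [-0.1052  0.0664]
```

{"method": "step_arm", "body": {
  "plan": [
    [-0.04,-0.012,-0.02,0],
    [-0.08,-0.012,-0.03,0],
    [-0.11,-0.012,-0.03,0],
    [-0.12,-0.012,-0.03,0]
  ]
}}

```text
clock: 18.23
ee_pos: [0.5162, 0.3156, 0.0217]
ee_rot: [-0.021, 1.0, 0.0, 0.0]
wrist_force: [-1.0, 0.0, -0.2]
gripper_width: 0.0007
```

{"method": "step_arm", "body": {
  "plan": [
    [-0.015,0,0,0],
    [-0.03,0,0,0],
    [-0.03,0,0,0]
  ]
}}

```text
clock: 18.6
ee_pos: [0.5186, 0.3158, 0.0215]
ee_rot: [-0.022, 1.0, -0.0, -0.0]
wrist_force: [-0.7, 1.4, -0.4]
gripper_width: -0.0001
```

{"method": "step_arm", "body": {
  "plan": [
    [-0.01,0,0,0],
    [-0.02,0,0,0]
  ]
}}

```text
clock: 18.85
ee_pos: [0.5187, 0.3158, 0.0215]
ee_rot: [-0.022, 1.0, -0.001, -0.002]
wrist_force: [-7.2, 0.1, 5.9]
gripper_width: 0.0
```

{"method": "step_arm", "body": {
  "plan": [
    [-0.01,0,0,0],
    [-0.02,0,0,0]
  ]
}}

```text
clock: 19.1
ee_pos: [0.5187, 0.3157, 0.0213]
ee_rot: [-0.023, 1.0, -0.001, -0.004]
wrist_force: [-11.6, -0.8, 8.7]
gripper_width: 0.0001
```

{"method": "step_arm", "body": {
  "plan": [
    [-0.01,0,0,0],
    [-0.015,0,0,0]
  ]
}}

```text
clock: 19.35
ee_pos: [0.519, 0.3157, 0.0212]
ee_rot: [-0.023, 1.0, -0.002, -0.006]
wrist_force: [-13.5, -0.9, 10.0]
gripper_width: -0.0
```

{"method": "step_arm", "body": {
  "plan": [
    [-0.008,0,0,0],
    [-0.015,0,0,0]
  ]
}}

```text
clock: 19.6
ee_pos: [0.5194, 0.3157, 0.0212]
ee_rot: [-0.023, 1.0, -0.002, -0.007]
wrist_force: [-16.8, -2.0, 12.9]
gripper_width: -0.0003
```

{"method": "step_arm", "body": {
  "plan": [
    [0,0,0,0]
  ]
}}

```text
clock: 19.73
ee_pos: [0.5195, 0.3157, 0.0212]
ee_rot: [-0.023, 1.0, -0.002, -0.007]
wrist_force: [-15.8, -1.3, 11.6]
gripper_width: -0.0002
```

The wedge no longer advances: 16 to 17 N now moves it less than 0.3 mm, after a 2 to 3.5 N seal phase and then a steep rise. I back off and check.

{"method": "step_arm", "body": {
  "plan": [
    [0.05,0,0,0],
    [0.2,0,0,0],
    [0.4,0,-0.2,0],
    [0.6,0,-0.7,0]
  ]
}}

```text
clock: 20.23
ee_pos: [0.4551, 0.3121, 0.1026]
ee_rot: [-0.022, 1.0, -0.001, -0.001]
wrist_force: [1.0, 0.8, 1.7]
gripper_width: 0.0003
```

{"method": "step_arm", "body": {
  "plan": [
    [0.5,0.4,-0.3,0],
    [1,1,-0.3,0],
    [1,1,-0.3,0],
    [1,1,-0.3,0]
  ]
}}

```text
clock: 20.72
ee_pos: [0.3277, 0.4328, 0.1406]
ee_rot: [-0.026, 1.0, 0.002, 0.0]
wrist_force: [0.9, -1.0, 1.2]
gripper_width: 0.0001
```

Run:
```python
from fit import *
from cg import base
p=shot("top");q=edges(p,CAST[1:5],[.6106,.2557,.0447],p["pixels"].astype(np.float32).mean(2),search=.006)
Q=[.6106,.2557,.0447];P=tf(Q,[-.014,.064,0])[0]
w=edges(p,[tuple(np.array(e)+[0,0,.008] for e in s) for s in WED[:2]+WED[3:]],[P[0],P[1],Q[2]],blue(p),search=.008)
print("yaw",w[2]-Q[2],"tip",base(tf(w,[.064,-.005,0])[0]))
m=np.zeros((384,512),bool);m[140:215,165:210]=(blue(p)>60)[140:215,165:210];X=deproj(p,m);print("wedge z",np.percentile(X[:,2],[10,50,90]))
s=shot("scene");c=proj(s,[.57,.29,.03]).astype(int)
a=p["pixels"][130:230,165:275,::-1];b=s["pixels"][c[1]-50:c[1]+50,c[0]-55:c[0]+55,::-1]
cv2.imwrite("pics/f.png",cv2.resize(np.hstack([a,b]),None,fx=3.6,fy=3.6,interpolation=cv2.INTER_CUBIC));print(robot.read_state()["wrist_force"])
```

```text
fit [0.61   0.1958 0.0203] {0: (11, 0.0), 2: (1, -0.06)}
fit [0.5943 0.3157 0.0831] {0: (19, 0.41), 1: (22, -0.67), 2: (22, 0.51)}
yaw 0.03843992880747043 tip [0.0505 0.0582]
wedge z [0.0356 0.0378 0.0405]
[ 0.3804 -0.9226 -0.9923]
```

View pics/f.png

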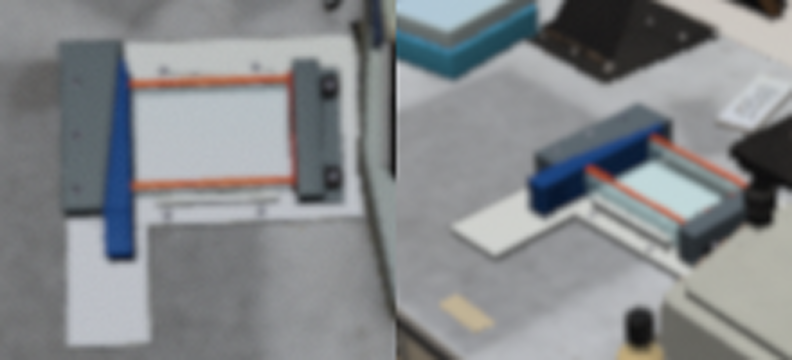

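The wedge is driven flat between wall and tray. Its tip (crop (122,62)) is past the far rim at x ≈ 50 mm, the wedge top is at 0.038 m as it should be, the tray lies flat against the red seal, and the arm is clear. I hand in the job.

{"method": "step_arm", "body": {
  "plan": [
    [0,0,0,0],
    [0,0,0,0]
  ]
}}

```text
clock: 21.08
ee_pos: [0.3325, 0.4266, 0.1396]
ee_rot: [-0.02, 1.0, -0.0, 0.0]
wrist_force: [0.5, 0.4, 0.2]
gripper_width: 0.0002
```

```bash
python3 -c "
from plant import robot
print(robot.sign_off())"
```

```text
the job is handed in; nothing more can be done
None
```

I set the wedge loosely in the lane, thin end first, and let go with its tip at about x = -15 mm. Then I pushed it in with shut fingers until it stopped, and handed the job in at about 21 s. The sign-off gave no verdict.

- **Feel:** the push stayed at 2 to 4 N for most of the way, as expected from the seal, then rose steeply. I took it to 16.4 N, backed off and pressed again to 16.8 N. The second press moved the tool less than 1 mm, part of which is tool tilt.
- **Not true taps:** I drove it with slow incremental pushes rather than separate strikes, apart from the one back-off and second press.
- **Last pictures:** the wedge is flat in the lane with its tip at about x = 50 mm, y = 58 mm, past the tray's far wall. The tray lies flat against the red seal and the arm is clear. The bottle looks untouched. The comb was outside that last crop, but nothing went near it.
- **Checks that disagreed:** the fitted wedge angle was 0.038 rad off the lane. That is within the 0.12 limit and probably mostly fit error at this resolution. A re-fit of the base in the last picture failed because too few edges were found, so I used the first base fit throughout.
- **Not measured:** the remaining squeeze on the tray. I expect it to be above 6 N from the push force, but nothing here reads it directly.

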